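# Nest the washed plaster beakers

## Task

The washed plaster-mixing beakers are ready to be put away: leave the wide low one standing upright on the bench, take the medium one out of its leaning drying cradle and nest it in the wide one, let go, then nest the slim tall one from the other cradle inside the medium one. Lower each gently, without dropping or forcing it, until it stands upright and fully down on the floor of the one outside it, and leave the other things on the bench as they are.

Things in the scene. Friction and masses are not known exactly. Their poses are not given: they have to be found in the camera images.
- tub: the wide low beaker, white plastic, round and open at the top, 84 mm across the rim, 76 mm at the foot, 62 mm tall, wall 3.5 mm, floor 5 mm thick; stands loose and upright on the bench. Origin: centre of its underside; z up its axis to the mouth.
- mid: the medium beaker, same white plastic, 68 mm across the rim, 62 mm at the foot, 92 mm tall, wall 3 mm, floor 4 mm thick, about 90 g. Lies in cradle_mid, mouth leaning 33 degrees from vertical; the upper 40 mm are free for a grip across it, along the cradle's y. Origin: centre of its underside; z along its axis to the mouth. Nested, its underside is 5 mm above tub's, its rim 35 mm above tub's.
- slim: the slim tall beaker, same white plastic, 54 mm across the rim, 49 mm at the foot, 120 mm tall, wall 3 mm, about 80 g. Lies in cradle_slim, mouth leaning 33 degrees from vertical; the upper 65 mm are free for a grip across it, along the cradle's y. Origin: centre of its underside; z along its axis to the mouth. Nested, its underside is 4 mm above mid's, its rim 32 mm above mid's.
- cradle_mid: fixed wooden leaning stand, footprint about 145 x 100 mm, about 80 mm tall, that holds the medium beaker: sloping foot plate, sloping rest on the -x side, low cheeks on both sides. Origin: on the bench; the beaker's foot centre lies 40 mm above it; the beaker's mouth leans to the stand's -x (roughly to the robot), y is across.
- cradle_slim: the same kind of stand, a little narrower, for the slim beaker; the beaker's foot centre lies 36 mm above its origin; the mouth leans to the stand's -x.
- glue: bystander: orange glue bottle, 52 mm across, 130 mm tall; origin: centre of its underside
- jar1: bystander: small paint jar with white cap, 42 mm across, 45 mm tall; origin: centre of its underside
- jar2: bystander: small paint jar with black cap, 42 mm across, 45 mm tall; origin: centre of its underside
- carton: bystander: white rectangular plastic tub, 105 x 80 x 45 mm; origin: centre of its underside
- brush: bystander: paint brush, 170 mm long, lying flat along its x
- stones: bystander: cast plaster block, 50 x 34 x 34 mm; origin: centre of its underside

How it is judged:
On the way:
1. the medium beaker stands fully down in the wide one, let go, the slim one not yet in it (angle between tub's own z axis and vertical below 0.08 rad and height (world z) of tub below 0.006 m and z of mid in the frame of tub between 0.001 and 0.009 m and horizontal distance between mid and tub below 0.009 m and angle between mid's own z axis and vertical below 0.12 rad and contact force between the fingers and mid below 0.05 N and distance between slim and mid above 0.05 m), for 0.2 s.
At the end, for the whole second after the job is handed in: The wide beaker stands upright on the bench, the medium one stands in it and the slim one in the medium one, each upright within 7 degrees and with its underside within 4 mm of its seat on the floor of the next (foot centres within 9 mm of each other), all at rest and released (angle between tub's own z axis and vertical below 0.08 rad and height (world z) of tub below 0.006 m and z of mid in the frame of tub between 0.001 and 0.009 m and horizontal distance between mid and tub below 0.009 m and angle between each of mid, slim's own z axis and vertical below 0.12 rad and z of slim in the frame of mid between 0 and 0.008 m and horizontal distance between slim and mid below 0.009 m and linear speed of each of tub, mid, slim below 0.02 m/s); the robot touches nothing.
It fails at once if a bystander is pushed more than 40 mm (distance of any of glue, jar1, jar2, carton, brush, stones from where it was at the start of the episode above 0.04 m).
It fails at once if the glue bottle or a jar is knocked over (angle between any of glue, jar1, jar2's own z axis and vertical above 0.6 rad).
It fails at once if the wide beaker is tipped more than 20 degrees (angle between tub's own z axis and vertical above 0.35 rad).
It fails at once if a beaker is banged or forced into the next with more than 40 N (contact force between mid and tub above 40 N or contact force between slim and mid above 40 N).
It fails at once if a beaker is dropped (falls free from more than about 18 mm) ((contact force between the fingers and mid below 0.05 N and linear speed of mid above 0.6 m/s) or (contact force between the fingers and slim below 0.05 N and linear speed of slim above 0.6 m/s)).
It also fails if it takes over 64 s, if anything falls off the work surface, if the arm or the gripper's body presses on something with over 40 N, if the wrist force passes 120 N, or if a joint passes its speed limit or range.

## Robot

A 6-joint arm with a two-finger parallel gripper is mounted at the origin on the work surface. World frame = base frame: x ahead of the robot, y to its left, z up, the work surface at z = 0. Lengths are in m, angles in rad, forces in N, time in s.
With the tool pointing down it reaches from about 0.3 to 1 m from the base axis. Payload 5.1 kg.
Tool frame: the origin (TCP) lies at the very end of the fingers, on their centre line; the grasp point (between the pads) lies 19 mm behind it (ctrl.tcp_to_grasp is the z of the grasp point in the tool frame, in m); z points along the fingers, y is the line along which they close (so a half turn about z gives the same grasp; the last joint's range is limited). The gripper opens to 95 mm and grips with 3 to 60 N. Pads are 20 mm wide; open, the fingers measure 119 mm over their backs; the gripper's body (75 mm by 180 mm) begins 59 mm behind the grasp point.
Start: joints at [-1.294, 0.124, 1.65, -0, 1.367, -0.083], TCP at [0.229, -0.608, 0.215] pointing down, gripper open.
Joint ranges: [-2.61, 2.61], [-1.02, 2.33], [0.03, 2.71], [-1.35, 4.49], [0.32, 2.68], [-2.91, 2.91]. Speed limits (rad/s): [2.57, 2.57, 3.14, 3.14, 3.14, 3.14].

## Interface

Orientations are given as a rotation vector (axis times angle).
In Python, from station import telemetry, vision, close_job, ctrl gives the robot as it stands.
- The arm moves only by the tool apply_moves, never from a script. Its argument "deltas" is a list of rows, each a list of 7 numbers: the shift along the world's x, y, z normalised to -1 to 1, where 1 is 0.02 m, then the turn, a rotation vector about the world's x, y, z normalised to -1 to 1, where 1 is 5 degrees, then the opening, from 0 (shut) to 1 (fully open). A call has exactly 10 rows; each row shifts and turns the commanded pose from where the row before left it; what a row does not reach is not made up. A row lasts 1/10 s, in which the tool goes at most 50 mm and 8.59 degrees, less where a joint would pass 70% of its speed; a pose out of reach is approached as far as the arm can. A call with a number of a shift or a turn outside -1 to 1 is refused whole. A call with a gripper value outside its range is refused whole. The fingers move at their own pace and stop on an object; "squeeze" is the grip in N (left out, the last holds). Time passes only in rows, so rows that do not move let the fingers close, or fill a call up. It gives the time, the measured TCP pose, the force, the opening and the grip force at its end, in the units of the state.
- telemetry.observe(): the state, without advancing time (a new reading comes with each control period).
- vision.get_image(name): name is "scene" or "top" or "wrist"; returns a dict with "img" (384x512x3 uint8, blue, green, red), "depth" (384x512 float32, m along the optical axis (not along the pixel's ray), 0 where there is no reading), "fovy" (degrees; the focal length in pixels is half the picture's height over the tangent of half this angle, whatever the lens; pixels are square), "cx", "cy" (the principal point, pixels), "rvec" (rotation vector, rad) and "tvec" (3), from world to camera coordinates, as OpenCV has them. Camera axes: x right, y down, z forward; pixel columns grow to the right and rows downward; lengths in m; the calibration is good to about 2 mm. A picture is of the moment at which its call begins.
- close_job(): hands the job in; it is judged then, once.
The state is a dict: "clock": time; "q": joint angles; "joint_vel": joint speeds; "joint_torque": joint torques, N m; "tool_pos": TCP position; "orientation": TCP orientation; "ft_force": force on the tool from outside, world axes, zero at the start; "torque": the same for the moment, N m; "opening": finger opening in m; "grasp_force": force on a finger pad.
Only numpy, scipy, OpenCV 4.12 (cv2) and the standard library are available. Lean on these libraries where they do the work, as an engineer would, in place of code of your own. Each camera call takes 0.05 s, during which the arm holds its last target. There are 200 camera calls.

## Working session

There is one attempt and no reset: what is moved stays moved. The work goes in short steps, Python scripts to look and compute and a tool call to move; the robot and the scene stay as the last step left them, time stands still between calls to the robot, and variables do not carry over. Pictures are saved under pics/ and viewed, at most 10 in all, crops included, and the job is handed in when it is done.

Besides the shell and the picture viewer there is one more tool, called after ">>>" as name([rows], argument=value, ...), one row to a line, values as JSON. apply_moves: Moves the arm, as the interface text tells. Its arguments: {"type":"object","properties":{"deltas":{"type":"array","items":{"type":"array","items":{"type":"number"}}},"squeeze":{"type":"number"}},"required":["deltas"]}

```bash
ls; mkdir -p pics; cat > h.py <<'E'
import numpy as np,cv2
from station import telemetry,vision,ctrl
def cam(n):
    d=vision.get_image(n); R=cv2.Rodrigues(np.array(d["rvec"],float))[0]; t=np.array(d["tvec"],float).ravel()
    f=d["img"].shape[0]/2/np.tan(np.radians(d["fovy"])/2)
    d.update(R=R,t=t,f=f,C=-R.T@t); return d
def cloud(d):
    h,w=d["depth"].shape; v,u=np.mgrid[:h,:w]; z=d["depth"]
    P=np.stack([(u-d["cx"])/d["f"]*z,(v-d["cy"])/d["f"]*z,z],-1)
    return (P-d["t"])@d["R"]   # world points HxWx3
E
python3 - <<'E'
from h import *
print(telemetry.observe(),ctrl.tcp_to_grasp)
for n in("scene","top"):
    d=cam(n); cv2.imwrite(f"pics/{n}0.png",d["img"]); print(n,d["C"],d["R"][2],d["f"],(d["depth"]>0).mean())
    np.savez(f"{n}0.npz",P=cloud(d),img=d["img"],depth=d["depth"])
E
```

```text
pics
{'clock': 0.0, 'q': array([-1.29362934e+00,  1.24479102e-01,  1.65167213e+00, -2.14257091e-05,
        1.36747880e+00, -8.26080866e-02]), 'joint_vel': array([ 0.00081521,  0.00082372,  0.00020399, -0.00105444,  0.00023887,
        0.00153217]), 'joint_torque': array([ 1.25078022e-03, -4.17588902e+01, -3.59937894e+01,  7.75627024e-02,
        4.90481767e-02, -1.96881424e-04]), 'tool_pos': array([ 0.22862813, -0.60778212,  0.21340498]), 'orientation': array([-3.08890509e+00, -5.61734657e-01,  3.43410995e-04]), 'ft_force': array([ 0.08068802, -0.34767599,  0.27994328]), 'torque': array([ 0.04159328, -0.00561096, -0.01589461]), 'grasp_force': 0.0, 'opening': 0.09510406954626593} -0.0188
scene [1.07158318 0.03088569 0.62782871] [-0.65652532  0.06006475 -0.75190873] 356.7190097367253 0.9960734049479166
top [0.47132021 0.05294902 0.99395087] [ 0.10193645  0.03137254 -0.9942961 ] 422.56491010414845 0.9959055582682291
```

View pics/scene0.png

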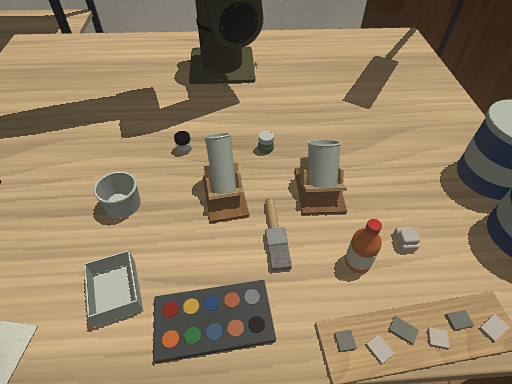

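View pics/top0.png

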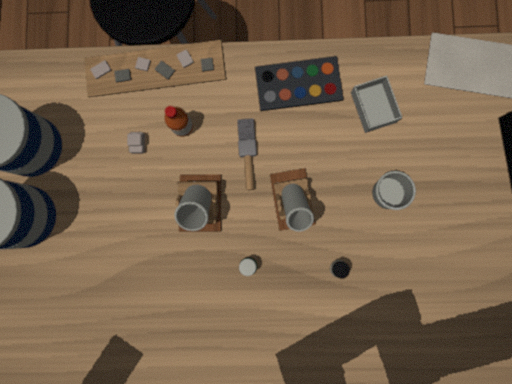

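The scene view shows the tub at (118,195), slim at (222,165), mid at (323,165), jars at (182,140) and (266,140), and glue at (365,245). In the top view these are the tub (395,190), slim (297,205), mid (195,208), jars (248,267) and (341,270), glue (178,120) and brush (248,155).

```bash
cat > m.py <<'E'
from h import *
from scipy.optimize import least_squares
def load(n): z=np.load(n+"0.npz"); return z["P"],z["img"]
boxes={"tub":((370,165,420,215),(90,165,145,222)),"slim":((272,175,318,235),(198,125,245,200)),"mid":((170,178,218,236),(300,132,345,192))}
def pts(o):
    out=[]
    for n,b in zip(("top","scene"),boxes[o]):
        P,I=load(n); x0,y0,x1,y1=b; p=P[y0:y1,x0:x1].reshape(-1,3); c=I[y0:y1,x0:x1].reshape(-1,3).astype(int)
        k=(np.ptp(c,axis=1)<28)&(p[:,2]>0.012); out.append(p[k])
    return out
if __name__=="__main__":
    for n in("top","scene"):
        P,I=load(n); print(n,"table z",np.percentile(P[300:340,200:260,2] if n=="top" else P[225:260,180:240,2],[5,50,95]))
    for o in boxes:
        for n,p in zip(("top","scene"),pts(o)):
            print(o,n,len(p),np.percentile(p,[1,50,99],axis=0).round(3).tolist())
    # tub circle on rim
    for n,p in zip(("top","scene"),pts("tub")):
        q=p[p[:,2]>0.055]; r=least_squares(lambda s:np.hypot(q[:,0]-s[0],q[:,1]-s[1])-s[2],[*q[:,:2].mean(0),.04],loss="soft_l1",f_scale=.002); print("tub",n,r.x,len(q),q[:,2].max())
    # leaning: outer cone surface: foot F, axis from lean 33deg and yaw; scene cam sees outside, top sees outside partly
    for o,rf,rr,H,zf in(("mid",.031,.034,.092,.040),("slim",.0245,.027,.120,.036)):
        for n,ps in(("top",pts(o)[0]),("scene",pts(o)[1]),("both",np.vstack(pts(o)))):
            def res(s):
                yaw,l=s[2],np.radians(33); a=np.array([-np.sin(l)*np.cos(yaw),-np.sin(l)*np.sin(yaw),np.cos(l)])
                d=ps-np.array([s[0],s[1],zf]); h=d@a; r=np.linalg.norm(d-np.outer(h,a),axis=1); R=rf+(rr-rf)*h/H
                e=np.minimum(abs(r-R),abs(r-R+.003)); return np.where((h>0.02),r-R,0)*1.0 if False else np.where(h>.02,np.where(abs(r-R)<abs(r-R+.003),r-R,r-R+.003),0)
            m=ps.mean(0); best=min((least_squares(res,[m[0]+.03,m[1]+dy,0+y],loss="soft_l1",f_scale=.002) for y in(-.3,0,.3) for dy in(-.01,0,.01)),key=lambda r:r.cost)
            print(o,n,best.x.round(4),"rms",np.median(abs(res(best.x))).round(4),len(ps))
E
python3 m.py
```

```text
top table z [-0.00305557 -0.00013587  0.00295259]
scene table z [-0.00087219  0.00088771  0.00269083]
tub top 684 [[0.471, -0.262, 0.013], [0.569, -0.239, 0.05], [0.608, 0.053, 0.994]]
tub scene 1369 [[0.526, -0.259, 0.013], [0.564, -0.221, 0.043], [0.608, -0.179, 0.064]]
slim top 1126 [[0.482, -0.035, 0.03], [0.526, -0.001, 0.106], [0.583, 0.028, 0.152]]
slim scene 1419 [[0.484, -0.026, 0.049], [0.548, 0.002, 0.104], [0.585, 0.028, 0.151]]
mid top 1370 [[0.489, 0.176, 0.024], [0.534, 0.218, 0.084], [0.585, 0.252, 0.136]]
mid scene 1409 [[0.49, 0.189, 0.046], [0.556, 0.215, 0.098], [0.587, 0.251, 0.135]]
tub top [ 0.56656533 -0.22056045  0.04036766] 304 0.9939508675272436
tub scene [ 0.56715626 -0.21946809  0.04001635] 371 0.6278287114629341
mid top [ 0.566   0.2164 -0.0359] rms 0.0006 1370
mid scene [ 0.566   0.2186 -0.04  ] rms 0.0006 1409
mid both [0.5654 0.2203 0.0114] rms 0.0005 2779
slim top [0.5685 0.0031 0.1102] rms 0.0005 1126
slim scene [0.5696 0.0049 0.1478] rms 0.0006 1419
slim both [0.5688 0.004  0.1264] rms 0.0006 2545
```

```bash
python3 - <<'E'
from m import *
l=np.radians(33)
for o,F,yaw,rr,H in(("mid",[.566,.2185,.04],-.02,.034,.092),("slim",[.569,.004,.036],.126,.027,.120)):
  for n,p in zip(("top","scene"),pts(o)):
    a=np.array([-np.sin(l)*np.cos(yaw),-np.sin(l)*np.sin(yaw),np.cos(l)]); b=np.array([-np.sin(yaw),np.cos(yaw),0]); c=np.cross(a,b)
    d=p-np.array(F); h=d@a; u=d@b; v=d@c
    for lo,hi in((.025,.045),(.045,.065),(.065,.085),(.085,.10),(.1,.125)):
        k=(h>lo)&(h<hi)&(np.hypot(u,v)>.8*rr)&(np.hypot(u,v)<1.15*rr)
        if k.sum()<40: continue
        r=least_squares(lambda s:np.hypot(u[k]-s[0],v[k]-s[1])-s[2],[0,0,rr],loss="soft_l1",f_scale=.001).x
        print(o,n,lo,k.sum(),r.round(4))
    print(" hmax",np.percentile(h,[97,99,99.8]).round(4))
E
```

```text
mid top 0.025 236 [ 0.0007 -0.001   0.0305]
mid top 0.045 258 [ 0.0006 -0.001   0.0311]
mid top 0.065 283 [ 0.0005 -0.001   0.0316]
mid top 0.085 246 [ 0.0005 -0.0007  0.0324]
 hmax [0.093  0.0945 0.8498]
mid scene 0.025 254 [0.0026 0.001  0.0317]
mid scene 0.045 283 [0.0025 0.0011 0.0325]
mid scene 0.065 299 [0.0023 0.0003 0.0323]
mid scene 0.085 255 [ 0.0018 -0.0008  0.0322]
 hmax [0.0935 0.0942 0.2156]
slim top 0.025 89 [0.0005 0.0003 0.0252]
slim top 0.045 149 [ 0.0007 -0.0012  0.0242]
slim top 0.065 191 [ 0.0005 -0.0012  0.0244]
slim top 0.085 174 [ 0.0002 -0.0011  0.0248]
slim top 0.1 370 [-0.0001 -0.0006  0.0252]
 hmax [0.1216 0.1234 0.8528]
slim scene 0.025 209 [0.002  0.0005 0.0248]
slim scene 0.045 221 [0.0017 0.0004 0.025 ]
slim scene 0.065 232 [0.0016 0.0009 0.0256]
slim scene 0.085 176 [0.0015 0.0011 0.0261]
slim scene 0.1 339 [ 0.0011 -0.0001  0.0254]
 hmax [0.1211 0.1219 0.1392]
```

```bash
cat >> h.py <<'E'
from scipy.spatial.transform import Rotation as Ro
def togo(p,y,z):
    """remaining shift (in 0.02 m) and turn (in 5 deg) to TCP p, tool closing axis y, tool z"""
    s=telemetry.observe(); y,z=np.array(y,float),np.array(z,float); z/=np.linalg.norm(z); y-=z*(y@z); y/=np.linalg.norm(y)
    T=np.stack([np.cross(y,z),y,z],1); rv=(Ro.from_matrix(T)*Ro.from_rotvec(s["orientation"]).inv()).as_rotvec(degrees=True)
    print("t",s["clock"],"shift",((np.array(p)-s["tool_pos"])/.02).round(2),"turn",(rv/5).round(2),"open",s["opening"].round(4),"grip",s["grasp_force"],"F",np.round(s["ft_force"],1))
E
echo ok
```

```text
ok
```

>>> apply_moves([
  [0.5, 1, 0.25, 0, 0, -0.41, 1],
  [0.5, 1, 0.25, 0, 0, -0.41, 1],
  [0.5, 1, 0.25, 0, 0, -0.41, 1],
  [0.5, 1, 0.25, 0, 0, -0.41, 1],
  [0.5, 1, 0.25, 0, 0, -0.41, 1],
  [0.5, 1, 0.25, 0, 0, -0.41, 1],
  [0.5, 1, 0.25, 0, 0, -0.41, 1],
  [0.5, 1, 0.25, 0, 0, -0.41, 1],
  [0.5, 1, 0.25, 0, 0, -0.41, 1],
  [0.5, 1, 0.25, 0, 0, -0.41, 1],
])

```text
clock: 1.1
tool_pos: [0.329, -0.4073, 0.2643]
orientation: [-3.141, -0.001, 0.001]
ft_force: [1.2, -0.8, -0.0]
opening: 0.0952
grasp_force: 0.0
```

>>> apply_moves([
  [0.4, 1, 0, 0, -0.3, 0, 1],
  [0.4, 1, 0, 0, -0.3, 0, 1],
  [0.4, 1, 0, 0, -0.3, 0, 1],
  [0.4, 1, 0, 0, -0.3, 0, 1],
  [0.4, 1, 0, 0, -0.3, 0, 1],
  [0.4, 1, 0, 0, -0.3, 0, 1],
  [0.4, 1, 0, 0, -0.3, 0, 1],
  [0.4, 1, 0, 0, -0.3, 0, 1],
  [0.4, 1, 0, 0, -0.3, 0, 1],
  [0.4, 1, 0, 0, -0.3, 0, 1],
])

```text
clock: 2.1
tool_pos: [0.4088, -0.2074, 0.2641]
orientation: [-3.114, -0.003, -0.411]
ft_force: [0.4, 0.6, 1.4]
opening: 0.0953
grasp_force: 0.0
```

>>> apply_moves([
  [0.2, 1, 0, 0, -0.36, 0, 1],
  [0.2, 1, 0, 0, -0.36, 0, 1],
  [0.2, 1, 0, 0, -0.36, 0, 1],
  [0.2, 1, 0, 0, -0.36, 0, 1],
  [0.2, 1, 0, 0, -0.36, 0, 1],
  [0.2, 1, 0, 0, -0.36, 0, 1],
  [0.2, 1, 0, 0, -0.36, 0, 1],
  [0.2, 1, 0, 0, -0.36, 0, 1],
  [0.2, 1, 0, 0, -0.36, 0, 1],
  [0.2, 1, 0, 0, -0.36, 0, 1],
])

```text
clock: 3.1
tool_pos: [0.4486, -0.0076, 0.2641]
orientation: [3.012, 0.003, 0.893]
ft_force: [-0.5, -0.4, 0.2]
opening: 0.0953
grasp_force: 0.0
```

>>> apply_moves([
  [0.1, 1, 0, 0, 0, 0, 1],
  [0.1, 1, 0, 0, 0, 0, 1],
  [0.1, 1, 0, 0, 0, 0, 1],
  [0.1, 1, 0, 0, 0, 0, 1],
  [0.1, 1, 0, 0, 0, 0, 1],
  [0.1, 1, 0, 0, 0, 0, 1],
  [0.1, 1, 0, 0, 0, 0, 1],
  [0.1, 1, 0, 0, 0, 0, 1],
  [0.1, 1, 0, 0, 0, 0, 1],
  [0.1, 1, 0, 0, 0, 0, 1],
])

```text
clock: 4.1
tool_pos: [0.4685, 0.1924, 0.264]
orientation: [3.012, 0.004, 0.891]
ft_force: [1.3, -0.9, 0.1]
opening: 0.095
grasp_force: 0.0
```

```bash
python3 -c "
from h import *
togo([.499,.220,.143],[0,-1,0],[.5446,0,-.8387])"
```

```text
Traceback (most recent call last):
  File "h.py", line 16, in togo
    print("t",s["clock"],"shift",((np.array(p)-s["tool_pos"])/.02).round(2),"turn",(rv/5).round(2),"open",s["opening"].round(4),"grip",s["grasp_force"],"F",np.round(s["ft_force"],1))
                                                                                                          ^^^^^^^^^^^^^^^^^^
AttributeError: 'float' object has no attribute 'round'
```

>>> apply_moves([
  [0.19, 0.172, -0.76, 0, 0, 0, 1],
  [0.19, 0.172, -0.76, 0, 0, 0, 1],
  [0.19, 0.172, -0.76, 0, 0, 0, 1],
  [0.19, 0.172, -0.76, 0, 0, 0, 1],
  [0.19, 0.172, -0.76, 0, 0, 0, 1],
  [0.19, 0.172, -0.76, 0, 0, 0, 1],
  [0.19, 0.172, -0.76, 0, 0, 0, 1],
  [0.19, 0.172, -0.76, 0, 0, 0, 1],
  [0, 0, 0, 0, 0, 0, 1],
  [0, 0, 0, 0, 0, 0, 1],
])

```text
clock: 5.1
tool_pos: [0.4989, 0.2189, 0.1426]
orientation: [3.012, 0.003, 0.89]
ft_force: [-0.9, 0.4, 0.1]
opening: 0.0954
grasp_force: 0.0
```

```bash
sed -i 's/s\["opening"\].round(4)/round(float(s["opening"]),4)/' h.py; python3 -c "
from h import *
togo([.5317,.220,.0928],[0,-1,0],[.5446,0,-.8387])
d=cam('wrist'); cv2.imwrite('pics/w1.png',d['img'])"
```

```text
t 5.1 shift [ 1.64  0.05 -2.49] turn [ 0.02 -0.01 -0.02] open 0.0954 grip 0.0 F [-0.9  0.4  0.1]
```

View pics/w1.png

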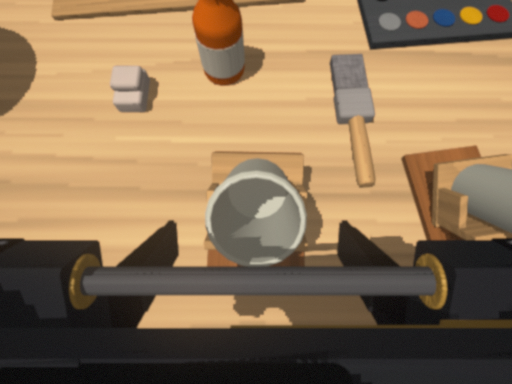

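The wrist view shows the mid mouth at (256,218), centred between the fingertips at (160,240) and (355,240). I'm advancing and gripping.

>>> apply_moves([
  [0.205, 0, -0.31, 0, 0, 0, 1],
  [0.205, 0, -0.31, 0, 0, 0, 1],
  [0.205, 0.05, -0.31, 0, 0, 0, 1],
  [0.205, 0, -0.31, 0, 0, 0, 1],
  [0.205, 0, -0.31, 0, 0, 0, 1],
  [0.205, 0, -0.31, 0, 0, 0, 1],
  [0.205, 0, -0.31, 0, 0, 0, 1],
  [0.205, 0, -0.31, 0, 0, 0, 1],
  [0, 0, 0, 0, 0, 0, 1],
  [0, 0, 0, 0, 0, 0, 1],
])

```text
clock: 6.15
tool_pos: [0.532, 0.2201, 0.0932]
orientation: [3.012, 0.003, 0.891]
ft_force: [0.7, -0.7, -0.4]
opening: 0.0952
grasp_force: 0.0
```

>>> apply_moves([
  [0, 0, 0, 0, 0, 0, 0.6],
  [0, 0, 0, 0, 0, 0, 0.5],
  [0, 0, 0, 0, 0, 0, 0.5],
  [0, 0, 0, 0, 0, 0, 0.5],
  [0, 0, 0, 0, 0, 0, 0.5],
  [0, 0, 0, 0, 0, 0, 0.5],
  [0, 0, 0, 0, 0, 0, 0.5],
  [0, 0, 0, 0, 0, 0, 0.5],
  [0, 0, 0, 0, 0, 0, 0.5],
  [0, 0, 0, 0, 0, 0, 0.5],
], squeeze=15)

```text
clock: 7.15
tool_pos: [0.5322, 0.2203, 0.0937]
orientation: [3.012, 0.003, 0.893]
ft_force: [-2.9, 1.1, 3.0]
opening: 0.0685
grasp_force: 15.0
```

>>> apply_moves([
  [-0.1, 0, 0.15, 0, 0, 0, 0.5],
  [-0.25, 0, 0.38, 0, 0, 0, 0.5],
  [-0.36, 0, 0.55, 0, 0, 0, 0.5],
  [-0.36, 0, 0.55, 0, 0, 0, 0.5],
  [-0.36, 0, 0.55, 0, 0, 0, 0.5],
  [-0.36, 0, 0.55, 0, 0, 0, 0.5],
  [-0.36, 0, 0.55, 0, 0, 0, 0.5],
  [-0.36, 0, 0.55, 0, 0, 0, 0.5],
  [-0.36, 0, 0.55, 0, 0, 0, 0.5],
  [-0.36, 0, 0.55, 0, 0, 0, 0.5],
])

```text
clock: 8.15
tool_pos: [0.4666, 0.22, 0.1926]
orientation: [3.012, 0.003, 0.891]
ft_force: [0.5, -0.4, -0.3]
opening: 0.0684
grasp_force: 15.0
```

>>> apply_moves([
  [0, 0, 0.4, 0, 0.66, 0, 0.5],
  [0.2, -0.2, 0.4, 0, 0.66, 0, 0.5],
  [0.3, -0.4, 0.4, 0, 0.66, 0, 0.5],
  [0.3, -0.5, 0.4, 0, 0.66, 0, 0.5],
  [0.3, -0.6, 0.4, 0, 0.66, 0, 0.5],
  [0.3, -0.6, 0.3, 0, 0.66, 0, 0.5],
  [0.3, -0.6, 0.2, 0, 0.66, 0, 0.5],
  [0.3, -0.7, 0.1, 0, 0.66, 0, 0.5],
  [0.3, -0.7, 0, 0, 0.66, 0, 0.5],
  [0.3, -0.7, 0, 0, 0.66, 0, 0.5],
])

```text
clock: 9.15
tool_pos: [0.5194, 0.1197, 0.2448]
orientation: [-3.141, -0.004, 0.003]
ft_force: [0.1, -0.1, -0.3]
opening: 0.0683
grasp_force: 15.0
```

```bash
python3 -c "
from h import *
togo([.567,-.220,.068],[0,-1,0],[0,0,-1])
d=cam('scene'); cv2.imwrite('pics/s1.png',d['img'])"
```

```text
t 9.15 shift [  2.38 -16.98  -8.84] turn [-0.   -0.02 -0.03] open 0.0683 grip 15.000625890654344 F [ 0.1 -0.1 -0.3]
```

View pics/s1.png

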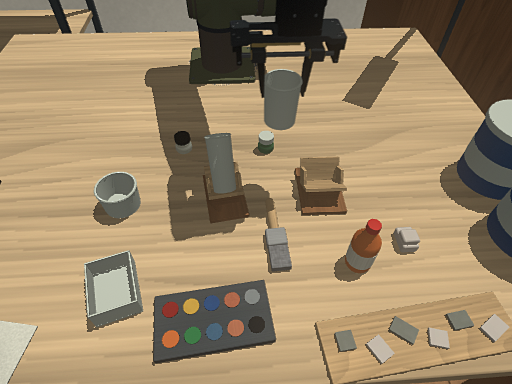

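Mid is held upright at (283,98) in the scene view. I'm carrying it over the tub.

>>> apply_moves([
  [0.12, -0.9, 0, 0, 0, 0, 0.5],
  [0.12, -0.9, 0, 0, 0, 0, 0.5],
  [0.12, -0.9, 0, 0, 0, 0, 0.5],
  [0.12, -0.9, 0, 0, 0, 0, 0.5],
  [0.12, -0.9, 0, 0, 0, 0, 0.5],
  [0.12, -0.9, 0, 0, 0, 0, 0.5],
  [0.12, -0.9, 0, 0, 0, 0, 0.5],
  [0.12, -0.9, 0, 0, 0, 0, 0.5],
  [0.12, -0.9, 0, 0, 0, 0, 0.5],
  [0.12, -0.9, 0, 0, 0, 0, 0.5],
])

```text
clock: 10.2
tool_pos: [0.5431, -0.0601, 0.2443]
orientation: [-3.142, -0.004, -0.001]
ft_force: [0.5, -1.0, -0.8]
opening: 0.0684
grasp_force: 15.0
```

>>> apply_moves([
  [0.12, -0.9, 0, 0, 0, 0, 0.5],
  [0.12, -0.9, 0, 0, 0, 0, 0.5],
  [0.12, -0.9, -0.4, 0, 0, 0, 0.5],
  [0.12, -0.9, -0.5, 0, 0, 0, 0.5],
  [0.12, -0.9, -0.5, 0, 0, 0, 0.5],
  [0.12, -0.9, -0.6, 0, 0, 0, 0.5],
  [0.12, -0.9, -0.6, 0, 0, 0, 0.5],
  [0.12, -0.9, -0.6, 0, 0, 0, 0.5],
  [0.12, -0.75, -0.6, 0, 0, 0, 0.5],
  [0, 0, 0, 0, 0, 0, 0.5],
])

```text
clock: 11.2
tool_pos: [0.5639, -0.2203, 0.165]
orientation: [-3.14, 0.0, 0.006]
ft_force: [-0.1, 1.1, -0.5]
opening: 0.0685
grasp_force: 15.0
```

```bash
cat > chk.py <<'E'
import sys
from h import *
def ring(P,I,c,zlo,zhi,r0,rmax):
    p=P.reshape(-1,3); g=I.reshape(-1,3).astype(int); k=(np.ptp(g,axis=1)<28)&(p[:,2]>zlo)&(p[:,2]<zhi)&(np.hypot(p[:,0]-c[0],p[:,1]-c[1])<rmax); q=p[k]
    if len(q)<20: return len(q)
    from scipy.optimize import least_squares
    r=least_squares(lambda s:np.hypot(q[:,0]-s[0],q[:,1]-s[1])-s[2],[*c,r0],loss="soft_l1",f_scale=.0015).x
    return len(q),r.round(4)
E
python3 - <<'E'
from chk import *
togo([.567,-.220,.068],[0,-1,0],[0,0,-1]); s=telemetry.observe()["tool_pos"]
d=cam("scene");P=cloud(d)
print("tub",ring(P,d["img"],[.567,-.22],.045,.066,.041,.05))
f=s[2]-.0634
for z in(.01,.03,.05): print("mid",z,ring(P,d["img"],s[:2],f+z,f+z+.02,.032,.04))
p=P.reshape(-1,3); k=np.hypot(p[:,0]-s[0],p[:,1]-s[1]-0)<.04; print("lowest mid",f, np.percentile(p[k&(p[:,2]>.068),2],[.5,2,5]))
cv2.imwrite("pics/s2.png",cv2.resize(d["img"][80:260,60:260],None,fx=3,fy=3))
E
```

```text
t 11.2 shift [ 0.16  0.01 -4.85] turn [-0.02 -0.05  0.  ] open 0.0685 grip 14.999660766052546 F [-0.1  1.1 -0.5]
tub (464, array([ 0.5674, -0.2194,  0.0394]))
mid 0.01 (241, array([ 0.561 , -0.2191,  0.0313]))
mid 0.03 (301, array([ 0.5622, -0.2186,  0.0311]))
mid 0.05 (500, array([ 0.5628, -0.2186,  0.0313]))
lowest mid 0.10162836295614879 [0.10600914 0.11567862 0.13313362]
```

View pics/s2.png

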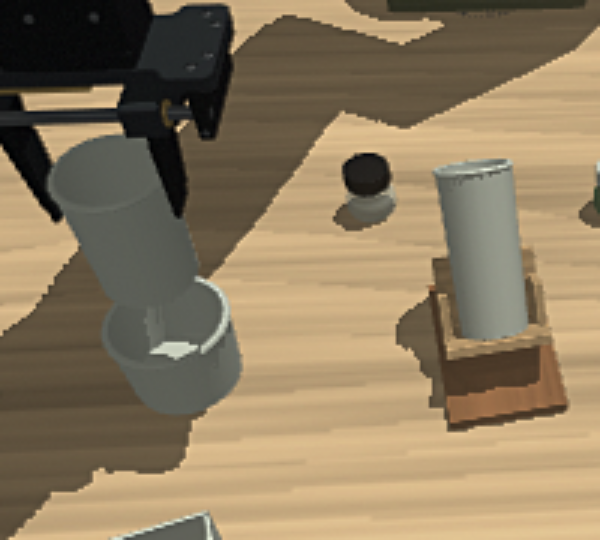

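Mid hangs upright over the tub, with the tub mouth at about (165,325) in the crop. By the cloud it is 5 mm short in x. I'll correct that and lower.

>>> apply_moves([
  [0.12, 0, -0.1, 0, 0, 0, 0.5],
  [0.12, 0, -0.2, 0, 0, 0, 0.5],
  [0, 0, -0.4, 0, 0, 0, 0.5],
  [0, 0, -0.5, 0, 0, 0, 0.5],
  [0, 0, -0.5, 0, 0, 0, 0.5],
  [0, 0, -0.5, 0, 0, 0, 0.5],
  [0, 0, -0.5, 0, 0, 0, 0.5],
  [0, 0, -0.5, 0, 0, 0, 0.5],
  [0, 0, -0.5, 0, 0, 0, 0.5],
  [0, 0, -0.3, 0, 0, 0, 0.5],
])

```text
clock: 12.25
tool_pos: [0.5693, -0.2187, 0.0866]
orientation: [-3.141, -0.003, 0.002]
ft_force: [0.5, 0.2, -0.9]
opening: 0.0683
grasp_force: 15.0
```

>>> apply_moves([
  [0, 0, -0.15, 0, 0, 0, 0.5],
  [0, 0, -0.12, 0, 0, 0, 0.5],
  [0, 0, -0.12, 0, 0, 0, 0.5],
  [0, 0, -0.1, 0, 0, 0, 0.5],
  [0, 0, -0.08, 0, 0, 0, 0.5],
  [0, 0, -0.05, 0, 0, 0, 0.5],
  [0, 0, -0.05, 0, 0, 0, 0.5],
  [0, 0, -0.05, 0, 0, 0, 0.5],
  [0, 0, 0, 0, 0, 0, 0.5],
  [0, 0, 0, 0, 0, 0, 0.5],
])

```text
clock: 13.25
tool_pos: [0.5698, -0.2189, 0.0737]
orientation: [3.142, 0.003, -0.0]
ft_force: [-0.6, -0.3, -1.5]
opening: 0.0682
grasp_force: 15.0
```

```bash
python3 - <<'E'
from chk import *
togo([.567,-.220,.068],[0,-1,0],[0,0,-1]); s=telemetry.observe()["tool_pos"]
d=cam("scene");P=cloud(d)
print("tub",ring(P,d["img"],[.567,-.22],.045,.066,.041,.05))
for z in(.07,.08): print("mid",z,ring(P,d["img"],s[:2],z,z+.01,.032,.038))
p=P.reshape(-1,3); k=(np.hypot(p[:,0]-.567,p[:,1]+.22)<.038)&(np.ptp(d["img"].reshape(-1,3).astype(int),axis=1)<28); print("rim z",np.histogram(p[k,2],bins=np.arange(.07,.13,.003)))
cv2.imwrite("pics/s3.png",cv2.resize(d["img"][120:240,60:180],None,fx=4,fy=4))
E
```

```text
t 13.25 shift [-0.14 -0.06 -0.28] turn [ 0.   -0.   -0.02] open 0.0682 grip 15.000022958009493 F [-0.6 -0.3 -1.5]
tub (547, array([ 0.5721, -0.2178,  0.0346]))
mid 0.07 (210, array([ 0.5686, -0.2172,  0.0313]))
mid 0.08 (225, array([ 0.5688, -0.2171,  0.0317]))
rim z (array([66, 59, 73, 66, 66, 60, 75, 66, 64, 54, 93, 75,  9,  9, 12,  8, 10,
        9,  6]), array([0.07 , 0.073, 0.076, 0.079, 0.082, 0.085, 0.088, 0.091, 0.094,
       0.097, 0.1  , 0.103, 0.106, 0.109, 0.112, 0.115, 0.118, 0.121,
       0.124, 0.127]))
```

View pics/s3.png

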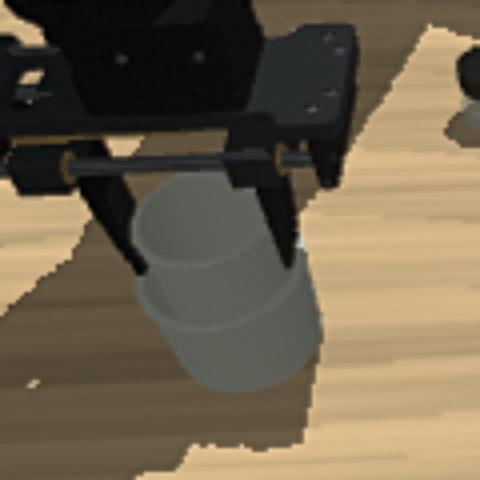

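Mid is inside the tub, and its rim (about z 0.104) is still some 6 mm up, with no contact yet. I'll go on slowly.

>>> apply_moves([
  [0, 0, -0.04, 0, 0, 0, 0.5],
  [0, 0, -0.04, 0, 0, 0, 0.5],
  [0, 0, -0.04, 0, 0, 0, 0.5],
  [0, 0, -0.04, 0, 0, 0, 0.5],
  [0, 0, -0.04, 0, 0, 0, 0.5],
  [0, 0, -0.03, 0, 0, 0, 0.5],
  [0, 0, 0, 0, 0, 0, 0.5],
  [0, 0, 0, 0, 0, 0, 0.5],
  [0, 0, 0, 0, 0, 0, 0.5],
  [0, 0, 0, 0, 0, 0, 0.5],
])

```text
clock: 14.3
tool_pos: [0.5698, -0.2188, 0.069]
orientation: [3.142, 0.003, -0.0]
ft_force: [-0.2, -2.1, -0.7]
opening: 0.0682
grasp_force: 15.0
```

>>> apply_moves([
  [0, 0, -0.03, 0, 0, 0, 0.5],
  [0, 0, -0.03, 0, 0, 0, 0.5],
  [0, 0, 0, 0, 0, 0, 0.5],
  [0, 0, 0, 0, 0, 0, 0.5],
  [0, 0, 0, 0, 0, 0, 0.5],
  [0, 0, 0, 0, 0, 0, 0.5],
  [0, 0, 0, 0, 0, 0, 0.5],
  [0, 0, 0, 0, 0, 0, 0.5],
  [0, 0, 0, 0, 0, 0, 0.5],
  [0, 0, 0, 0, 0, 0, 0.5],
])

```text
clock: 15.3
tool_pos: [0.57, -0.219, 0.0682]
orientation: [3.141, 0.003, 0.001]
ft_force: [-2.1, -0.6, 4.5]
opening: 0.0684
grasp_force: 15.0
```

```bash
python3 - <<'E'
from chk import *
d=cam("scene");P=cloud(d); p=P.reshape(-1,3); k=(np.hypot(p[:,0]-.567,p[:,1]+.22)<.038)&(np.ptp(d["img"].reshape(-1,3).astype(int),axis=1)<28); print("rim z",np.histogram(p[k,2],bins=np.arange(.085,.12,.002)))
E
```

```text
rim z (array([40, 53, 34, 40, 35, 62, 82, 19,  6,  6,  5,  6,  3,  9,  5,  5,  9]), array([0.085, 0.087, 0.089, 0.091, 0.093, 0.095, 0.097, 0.099, 0.101,
       0.103, 0.105, 0.107, 0.109, 0.111, 0.113, 0.115, 0.117, 0.119]))
```

Contact (about 5 N) and rim z of about 0.098: mid is seated. I'm releasing and rising.

>>> apply_moves([
  [0, 0, 0, 0, 0, 0, 0.75],
  [0, 0, 0, 0, 0, 0, 0.85],
  [0, 0, 0, 0, 0, 0, 1],
  [0, 0, 0, 0, 0, 0, 1],
  [0, 0, 0, 0, 0, 0, 1],
  [0, 0, 0.15, 0, 0, 0, 1],
  [0, 0, 0.4, 0, 0, 0, 1],
  [0, 0, 0.8, 0, 0, 0, 1],
  [0, 0, 1, 0, 0, 0, 1],
  [0, 0, 1, 0, 0, 0, 1],
])

```text
clock: 16.35
tool_pos: [0.5702, -0.219, 0.1371]
orientation: [3.141, 0.003, 0.002]
ft_force: [-0.1, 0.3, -0.2]
opening: 0.0953
grasp_force: 0.0
```

>>> apply_moves([
  [-0.4, 0, 1, 0, 0, 0, 1],
  [-0.6, 0, 1, 0, 0, 0, 1],
  [-0.6, 0, 1, 0, 0, 0, 1],
  [-0.6, 0.5, 0.8, 0, 0, 0, 1],
  [-0.6, 1, 0.5, 0, 0, 0, 1],
  [-0.6, 1, 0, 0, 0, 0, 1],
  [-0.6, 1, 0, 0, 0, 0, 1],
  [-0.6, 1, 0, 0, 0, 0, 1],
  [-0.6, 1, 0, 0, 0, 0, 1],
  [-0.6, 1, 0, 0, 0, 0, 1],
])

```text
clock: 17.35
tool_pos: [0.4536, -0.0882, 0.2227]
orientation: [3.141, 0.003, 0.004]
ft_force: [-0.8, 0.0, -0.5]
opening: 0.0951
grasp_force: 0.0
```

```bash
python3 - <<'E'
from chk import *
togo([.4854,-.0067,.166],[.1445,-.9895,0],[.539,.079,-.839])
for n in("top","scene"):
  d=cam(n);P=cloud(d)
  print(n,"tub",ring(P,d["img"],[.569,-.219],.035,.06,.04,.05))
  for z in(.065,.08,.09): print("mid",z,ring(P,d["img"],[.569,-.219],z,z+.015,.033,.042))
  p=P.reshape(-1,3); k=(np.hypot(p[:,0]-.567,p[:,1]+.22)<.038); print("rim z",np.percentile(p[k&(p[:,2]<.12),2],[90,97,99]), "floor z",np.median(p[np.hypot(p[:,0]-.569,p[:,1]+.219)<.012,2]))
E
```

```text
t 17.35 shift [ 1.59  4.08 -2.83] turn [ 0.49 -6.56  1.6 ] open 0.0951 grip 0.0 F [-0.8  0.  -0.5]
top tub (253, array([ 0.5667, -0.216 ,  0.0326]))
mid 0.065 (121, array([ 0.5676, -0.2178,  0.0314]))
mid 0.08 (130, array([ 0.5675, -0.2182,  0.0318]))
mid 0.09 (240, array([ 0.5679, -0.2188,  0.0327]))
rim z [0.0965448  0.09804555 0.09911104] floor z 0.00928302858357228
scene tub (483, array([ 0.5717, -0.2172,  0.0346]))
mid 0.065 (329, array([ 0.5682, -0.2174,  0.0313]))
mid 0.08 (333, array([ 0.5683, -0.2175,  0.0319]))
mid 0.09 (307, array([ 0.5681, -0.2176,  0.0324]))
rim z [0.09649336 0.0981009  0.0987122 ] floor z nan
  return _methods._mean(a, axis=axis, dtype=dtype,
  ret = ret.dtype.type(ret / rcount)
```

Mid is seated: its floor is at z 0.009 and its centre at (0.568, -0.218). Next is slim.

>>> apply_moves([
  [0, 0.3, 0.2, 0.05, -0.66, 0.16, 1],
  [0, 0.4, 0.2, 0.05, -0.66, 0.16, 1],
  [0, 0.4, 0.1, 0.05, -0.66, 0.16, 1],
  [0, 0.4, 0, 0.05, -0.66, 0.16, 1],
  [0, 0.4, 0, 0.05, -0.66, 0.16, 1],
  [0, 0.4, 0, 0.05, -0.66, 0.16, 1],
  [0, 0.4, 0, 0.05, -0.66, 0.16, 1],
  [0, 0.4, 0, 0.05, -0.66, 0.16, 1],
  [0, 0.5, 0, 0.05, -0.66, 0.16, 1],
  [0, 0.5, 0, 0.05, -0.66, 0.16, 1],
])

```text
clock: 18.45
tool_pos: [0.4543, -0.0073, 0.2326]
orientation: [-2.963, -0.217, -0.886]
ft_force: [0.3, -0.5, 0.1]
opening: 0.0951
grasp_force: 0.0
```

>>> apply_moves([
  [0.2, 0, -0.4, 0, 0, 0, 1],
  [0.2, 0, -0.4, 0, 0, 0, 1],
  [0.2, 0, -0.4, 0, 0, 0, 1],
  [0.2, 0, -0.4, 0, 0, 0, 1],
  [0.2, 0, -0.4, 0, 0, 0, 1],
  [0.2, 0, -0.4, 0, 0, 0, 1],
  [0.2, 0, -0.4, 0, 0, 0, 1],
  [0.2, 0, -0.4, 0, 0, 0, 1],
  [0, 0, 0, 0, 0, 0, 1],
  [0, 0, 0, 0, 0, 0, 1],
])

```text
clock: 19.45
tool_pos: [0.4858, -0.0068, 0.1666]
orientation: [-2.964, -0.216, -0.879]
ft_force: [0.3, 0.1, -0.0]
opening: 0.0952
grasp_force: 0.0
```

```bash
python3 -c "
from h import *
togo([.5188,-.0018,.114],[.1445,-.9895,0],[.539,.079,-.839])
d=cam('wrist'); cv2.imwrite('pics/w2.png',d['img'])"
```

```text
t 19.45 shift [ 1.65  0.25 -2.63] turn [-0.01  0.01 -0.01] open 0.0952 grip 0.0 F [ 0.3  0.1 -0. ]
```

View pics/w2.png

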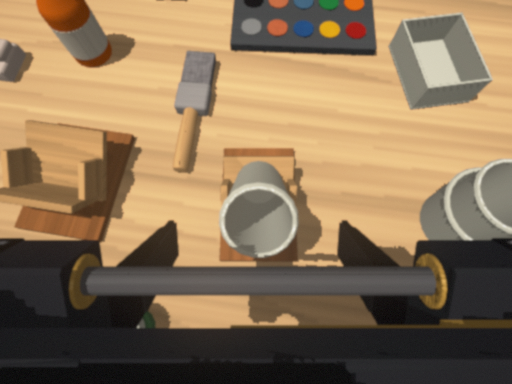

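The slim mouth at (259,220) is centred between the fingers and aligned with the cradle. I'm advancing and gripping.

>>> apply_moves([
  [0.206, 0.025, -0.33, 0, 0, 0, 1],
  [0.206, 0.025, -0.33, 0, 0, 0, 1],
  [0.206, 0.025, -0.33, 0, 0, 0, 1],
  [0.206, 0.025, -0.33, 0, 0, 0, 1],
  [0.206, 0.025, -0.33, 0, 0, 0, 1],
  [0.206, 0.025, -0.33, 0, 0, 0, 1],
  [0.206, 0.025, -0.33, 0, 0, 0, 1],
  [0.206, 0.025, -0.33, 0, 0, 0, 1],
  [0, 0, 0, 0, 0, 0, 1],
  [0, 0, 0, 0, 0, 0, 1],
])

```text
clock: 20.5
tool_pos: [0.5188, -0.0028, 0.1138]
orientation: [-2.964, -0.216, -0.879]
ft_force: [0.9, -0.1, 0.4]
opening: 0.0955
grasp_force: 0.0
```

>>> apply_moves([
  [0, 0, 0, 0, 0, 0, 0.5],
  [0, 0, 0, 0, 0, 0, 0.35],
  [0, 0, 0, 0, 0, 0, 0.35],
  [0, 0, 0, 0, 0, 0, 0.35],
  [0, 0, 0, 0, 0, 0, 0.35],
  [0, 0, 0, 0, 0, 0, 0.35],
  [0, 0, 0, 0, 0, 0, 0.35],
  [0, 0, 0, 0, 0, 0, 0.35],
  [0, 0, 0, 0, 0, 0, 0.35],
  [0, 0, 0, 0, 0, 0, 0.35],
], squeeze=15)

```text
clock: 21.5
tool_pos: [0.5188, -0.0029, 0.1142]
orientation: [-2.964, -0.216, -0.88]
ft_force: [-0.2, -0.7, 0.9]
opening: 0.0542
grasp_force: 15.0
```

>>> apply_moves([
  [-0.1, -0.015, 0.155, 0, 0, 0, 0.35],
  [-0.2, -0.03, 0.31, 0, 0, 0, 0.35],
  [-0.4, -0.058, 0.62, 0, 0, 0, 0.35],
  [-0.4, -0.058, 0.62, 0, 0, 0, 0.35],
  [-0.4, -0.058, 0.62, 0, 0, 0, 0.35],
  [-0.4, -0.058, 0.62, 0, 0, 0, 0.35],
  [-0.4, -0.058, 0.62, 0, 0, 0, 0.35],
  [-0.4, -0.058, 0.62, 0, 0, 0, 0.35],
  [-0.4, -0.058, 0.62, 0, 0, 0, 0.35],
  [-0.4, -0.058, 0.62, 0, 0, 0, 0.35],
])

```text
clock: 22.5
tool_pos: [0.4479, -0.0131, 0.223]
orientation: [-2.964, -0.216, -0.879]
ft_force: [0.4, -0.5, -0.5]
opening: 0.0543
grasp_force: 15.0
```

>>> apply_moves([
  [0, -0.2, 0.3, -0.05, 0.66, -0.16, 0.35],
  [0.2, -0.4, 0.3, -0.05, 0.66, -0.16, 0.35],
  [0.3, -0.6, 0.3, -0.05, 0.66, -0.16, 0.35],
  [0.4, -0.7, 0.3, -0.05, 0.66, -0.16, 0.35],
  [0.4, -0.8, 0.3, -0.05, 0.66, -0.16, 0.35],
  [0.4, -0.8, 0, -0.05, 0.66, -0.16, 0.35],
  [0.4, -0.8, 0, -0.05, 0.66, -0.16, 0.35],
  [0.4, -0.6, 0, -0.05, 0.66, -0.16, 0.35],
  [0.4, -0.4, 0, -0.05, 0.66, -0.16, 0.35],
  [0.4, -0.2, 0, -0.05, 0.66, -0.16, 0.35],
])

```text
clock: 23.5
tool_pos: [0.5147, -0.1239, 0.2529]
orientation: [3.141, 0.0, -0.004]
ft_force: [-0.0, 0.0, -0.8]
opening: 0.0541
grasp_force: 15.0
```

```bash
python3 -c "
from h import *
togo([.568,-.218,.235],[0,-1,0],[0,0,-1])"
```

```text
t 23.5 shift [ 2.67 -4.71 -0.9 ] turn [ 0.01 -0.03 -0.  ] open 0.0541 grip 14.999346965923905 F [-0.   0.  -0.8]
```

>>> apply_moves([
  [0.3, -0.5, 0, 0, 0, 0, 0.35],
  [0.3, -0.6, 0, 0, 0, 0, 0.35],
  [0.35, -0.6, 0, 0, 0, 0, 0.35],
  [0.35, -0.6, 0, 0, 0, 0, 0.35],
  [0.35, -0.6, -0.1, 0, 0, 0, 0.35],
  [0.35, -0.6, -0.2, 0, 0, 0, 0.35],
  [0.35, -0.6, -0.2, 0, 0, 0, 0.35],
  [0.22, -0.4, -0.2, 0, 0, 0, 0.35],
  [0.1, -0.21, -0.2, 0, 0, 0, 0.35],
  [0, 0, 0, 0, 0, 0, 0.35],
])

```text
clock: 24.5
tool_pos: [0.5679, -0.2175, 0.2332]
orientation: [-3.141, -0.003, 0.003]
ft_force: [0.2, -0.2, -0.5]
opening: 0.0542
grasp_force: 15.0
```

```bash
python3 - <<'E'
from chk import *
togo([.568,-.218,.102],[0,-1,0],[0,0,-1]); s=telemetry.observe()["tool_pos"]; f=s[2]-.093
for n in("scene","top"):
  d=cam(n);P=cloud(d)
  for z in(.07,.085): print(n,"mid",z,ring(P,d["img"],[.568,-.218],z,z+.013,.033,.042))
  for z in(.005,.03,.055,.08): print("slim",z,ring(P,d["img"],s[:2],f+z,f+z+.02,.025,.033))
  p=P.reshape(-1,3); k=(np.hypot(p[:,0]-s[0],p[:,1]-s[1])<.03)&(p[:,2]>.11); print("low",f,np.percentile(p[k,2],[.5,1,2]) if k.sum() else 0)
  if n=="scene": cv2.imwrite("pics/s4.png",cv2.resize(d["img"][60:240,40:200],None,fx=3,fy=3))
E
```

```text
t 24.5 shift [ 0.01 -0.03 -6.56] turn [-0.01 -0.02 -0.02] open 0.0542 grip 14.99982294626534 F [ 0.2 -0.2 -0.5]
scene mid 0.07 (287, array([ 0.5683, -0.2175,  0.0317]))
scene mid 0.085 (360, array([ 0.5683, -0.2176,  0.0322]))
slim 0.005 (223, array([ 0.5664, -0.2157,  0.0245]))
slim 0.03 (244, array([ 0.5662, -0.2159,  0.0251]))
slim 0.055 (277, array([ 0.5663, -0.2159,  0.0254]))
slim 0.08 (381, array([ 0.5672, -0.2159,  0.025 ]))
low 0.14022199418419848 [0.14378455 0.14564004 0.14877217]
top mid 0.07 (45, array([ 0.5675, -0.2175,  0.0312]))
top mid 0.085 (104, array([ 0.5681, -0.2185,  0.0326]))
slim 0.005 17
slim 0.03 17
slim 0.055 12
slim 0.08 4
low 0.14022199418419848 [0.14435351 0.14595418 0.14981984]
```

View pics/s4.png

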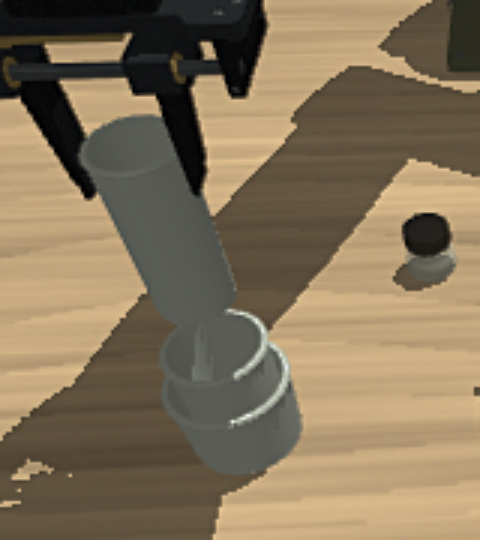

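Slim hangs upright over the mouth of mid at (215,350) in the crop. A 2 mm correction, then I lower.

>>> apply_moves([
  [0.09, -0.085, -0.1, 0, 0, 0, 0.35],
  [0, 0, -0.25, 0, 0, 0, 0.35],
  [0, 0, -0.35, 0, 0, 0, 0.35],
  [0, 0, -0.35, 0, 0, 0, 0.35],
  [0, 0, -0.35, 0, 0, 0, 0.35],
  [0, 0, -0.35, 0, 0, 0, 0.35],
  [0, 0, -0.35, 0, 0, 0, 0.35],
  [0, 0, -0.35, 0, 0, 0, 0.35],
  [0, 0, -0.35, 0, 0, 0, 0.35],
  [0, 0, -0.2, 0, 0, 0, 0.35],
])

```text
clock: 25.6
tool_pos: [0.5697, -0.2188, 0.1735]
orientation: [-3.141, -0.003, 0.002]
ft_force: [1.0, -0.4, -0.5]
opening: 0.0543
grasp_force: 15.0
```

```bash
python3 - <<'E'
from chk import *
togo([.5698,-.2197,.102],[0,-1,0],[0,0,-1]); s=telemetry.observe()["tool_pos"]; f=s[2]-.093
d=cam("scene");P=cloud(d)
for z in(.07,.085): print("mid",z,ring(P,d["img"],[.568,-.218],z,z+.011,.033,.042))
for z in(.03,.05,.075): print("slim",z,ring(P,d["img"],s[:2],f+z,f+z+.02,.025,.033))
E
```

```text
t 25.6 shift [ 0.01 -0.05 -3.58] turn [-0.01 -0.01 -0.02] open 0.0543 grip 14.999948088079691 F [ 1.  -0.4 -0.5]
mid 0.07 (142, array([ 0.5684, -0.2175,  0.0315]))
mid 0.085 (194, array([ 0.5681, -0.2172,  0.0314]))
slim 0.03 (210, array([ 0.5681, -0.2172,  0.025 ]))
slim 0.05 (213, array([ 0.5681, -0.2172,  0.0253]))
slim 0.075 (290, array([ 0.569 , -0.2169,  0.0249]))
```

Centred. 71.5 mm to go: 60 mm at a moderate rate, then slowly.

>>> apply_moves([
  [0, 0, -0.2, 0, 0, 0, 0.35],
  [0, 0, -0.3, 0, 0, 0, 0.35],
  [0, 0, -0.35, 0, 0, 0, 0.35],
  [0, 0, -0.35, 0, 0, 0, 0.35],
  [0, 0, -0.35, 0, 0, 0, 0.35],
  [0, 0, -0.35, 0, 0, 0, 0.35],
  [0, 0, -0.35, 0, 0, 0, 0.35],
  [0, 0, -0.35, 0, 0, 0, 0.35],
  [0, 0, -0.25, 0, 0, 0, 0.35],
  [0, 0, -0.15, 0, 0, 0, 0.35],
])

```text
clock: 26.65
tool_pos: [0.5697, -0.2188, 0.1138]
orientation: [-3.141, -0.003, 0.001]
ft_force: [0.4, 0.4, -0.7]
opening: 0.0543
grasp_force: 15.0
```

>>> apply_moves([
  [0, 0, -0.08, 0, 0, 0, 0.35],
  [0, 0, -0.08, 0, 0, 0, 0.35],
  [0, 0, -0.06, 0, 0, 0, 0.35],
  [0, 0, -0.06, 0, 0, 0, 0.35],
  [0, 0, -0.06, 0, 0, 0, 0.35],
  [0, 0, -0.05, 0, 0, 0, 0.35],
  [0, 0, 0, 0, 0, 0, 0.35],
  [0, 0, 0, 0, 0, 0, 0.35],
  [0, 0, 0, 0, 0, 0, 0.35],
  [0, 0, 0, 0, 0, 0, 0.35],
])

```text
clock: 27.65
tool_pos: [0.57, -0.219, 0.1068]
orientation: [3.142, 0.003, 0.0]
ft_force: [0.0, 0.4, -0.7]
opening: 0.0541
grasp_force: 15.0
```

>>> apply_moves([
  [0, 0, -0.04, 0, 0, 0, 0.35],
  [0, 0, -0.04, 0, 0, 0, 0.35],
  [0, 0, -0.04, 0, 0, 0, 0.35],
  [0, 0, -0.04, 0, 0, 0, 0.35],
  [0, 0, -0.03, 0, 0, 0, 0.35],
  [0, 0, -0.02, 0, 0, 0, 0.35],
  [0, 0, 0, 0, 0, 0, 0.35],
  [0, 0, 0, 0, 0, 0, 0.35],
  [0, 0, 0, 0, 0, 0, 0.35],
  [0, 0, 0, 0, 0, 0, 0.35],
])

```text
clock: 28.65
tool_pos: [0.57, -0.2189, 0.1026]
orientation: [3.142, 0.003, 0.0]
ft_force: [-0.2, 0.2, -1.1]
opening: 0.0542
grasp_force: 15.0
```

```bash
python3 - <<'E'
from chk import *
togo([.5698,-.2197,.102],[0,-1,0],[0,0,-1])
d=cam("scene");P=cloud(d); p=P.reshape(-1,3); k=(np.hypot(p[:,0]-.568,p[:,1]+.218)<.03)&(np.ptp(d["img"].reshape(-1,3).astype(int),axis=1)<28); print(np.histogram(p[k,2],bins=np.arange(.115,.145,.002)))
E
```

```text
t 28.65 shift [-0.01 -0.04 -0.03] turn [ 0.    0.   -0.02] open 0.0542 grip 14.99993110075593 F [-0.2  0.2 -1.1]
(array([30, 42, 46, 39, 35, 42, 30, 75, 47,  6,  8,  5,  1,  9]), array([0.115, 0.117, 0.119, 0.121, 0.123, 0.125, 0.127, 0.129, 0.131,
       0.133, 0.135, 0.137, 0.139, 0.141, 0.143]))
```

>>> apply_moves([
  [0, 0, -0.03, 0, 0, 0, 0.35],
  [0, 0, 0, 0, 0, 0, 0.35],
  [0, 0, -0.02, 0, 0, 0, 0.35],
  [0, 0, 0, 0, 0, 0, 0.35],
  [0, 0, -0.02, 0, 0, 0, 0.35],
  [0, 0, 0, 0, 0, 0, 0.35],
  [0, 0, 0, 0, 0, 0, 0.35],
  [0, 0, 0, 0, 0, 0, 0.35],
  [0, 0, 0, 0, 0, 0, 0.35],
  [0, 0, 0, 0, 0, 0, 0.35],
])

```text
clock: 29.7
tool_pos: [0.5702, -0.219, 0.1015]
orientation: [3.141, 0.003, 0.001]
ft_force: [0.7, 0.6, 1.3]
opening: 0.0543
grasp_force: 15.0
```

Contact of about 2 N. I'm releasing slowly and rising.

>>> apply_moves([
  [0, 0, 0, 0, 0, 0, 0.6],
  [0, 0, 0, 0, 0, 0, 0.7],
  [0, 0, 0, 0, 0, 0, 0.85],
  [0, 0, 0, 0, 0, 0, 1],
  [0, 0, 0, 0, 0, 0, 1],
  [0, 0, 0.15, 0, 0, 0, 1],
  [0, 0, 0.4, 0, 0, 0, 1],
  [0, 0, 0.8, 0, 0, 0, 1],
  [0, 0, 1, 0, 0, 0, 1],
  [0, 0, 1, 0, 0, 0, 1],
])

```text
clock: 30.7
tool_pos: [0.5703, -0.2191, 0.1704]
orientation: [3.141, 0.003, 0.002]
ft_force: [-0.2, 0.3, -0.2]
opening: 0.0949
grasp_force: 0.0
```

>>> apply_moves([
  [-0.5, 0, 1, 0, 0, 0, 1],
  [-1, 0, 0.5, 0, 0, 0, 1],
  [-1, 0, 0, 0, 0, 0, 1],
  [-1, 0, 0, 0, 0, 0, 1],
  [-1, 0, 0, 0, 0, 0, 1],
  [-1, 0, 0, 0, 0, 0, 1],
  [-0.5, 0, 0, 0, 0, 0, 1],
  [0, 0, 0, 0, 0, 0, 1],
  [0, 0, 0, 0, 0, 0, 1],
  [0, 0, 0, 0, 0, 0, 1],
])

```text
clock: 31.7
tool_pos: [0.4507, -0.2191, 0.1986]
orientation: [3.141, 0.004, 0.001]
ft_force: [1.1, -0.7, -0.9]
opening: 0.0952
grasp_force: 0.0
```

```bash
python3 - <<'E'
from chk import *
for n in("scene","top"):
  d=cam(n);P=cloud(d)
  for z in(.07,.084): print(n,"mid",z,ring(P,d["img"],[.568,-.218],z,z+.011,.033,.042))
  for z in(.1,.115): print("slim",z,ring(P,d["img"],[.568,-.218],z,z+.013,.026,.033))
  p=P.reshape(-1,3); k=(np.hypot(p[:,0]-.568,p[:,1]+.218)<.035); print("rim",np.percentile(p[k,2],[97,99,99.8]),"floor",np.percentile(p[np.hypot(p[:,0]-.568,p[:,1]+.218)<.012,2],[10,50]) if n=="top" else "")
  if n=="scene": cv2.imwrite("pics/s5.png",d["img"])
E
```

```text
scene mid 0.07 (130, array([ 0.5682, -0.2175,  0.0316]))
scene mid 0.084 (185, array([ 0.5725, -0.2159,  0.028 ]))
slim 0.1 (240, array([ 0.5701, -0.2165,  0.0249]))
slim 0.115 (259, array([ 0.5702, -0.2166,  0.0252]))
rim [0.13002405 0.1306238  0.13123497] floor 
top mid 0.07 (85, array([ 0.5674, -0.2136,  0.0276]))
top mid 0.084 (120, array([ 0.5676, -0.215 ,  0.0271]))
slim 0.1 (97, array([ 0.5694, -0.2169,  0.0249]))
slim 0.115 (124, array([ 0.5698, -0.217 ,  0.0254]))Traceback (most recent call last):
  File "<stdin>", line 6, in <module>
    return _quantile_unchecked(
        a, q, axis, out, overwrite_input, method, keepdims, weights)
    return _ureduce(a,
                    func=_quantile_ureduce_func,
    ...<5 lines>...
                    overwrite_input=overwrite_input,
                    method=method)
    r = func(a, **kwargs)
    result = _quantile(arr,
                       quantiles=q,
    ...<2 lines>...
                       out=out,
                       weights=wgt)
    slices_having_nans = np.isnan(arr[-1, ...])
                                  ~~~^^^^^^^^^
IndexError: index -1 is out of bounds for axis 0 with size 0
```

View pics/s5.png

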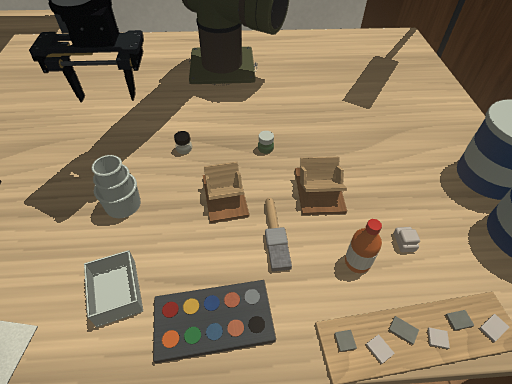

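The stack stands nested at (115,185) in the scene view. The slim rim is at z 0.130 (0.129 expected), slim is upright, and the bystanders haven't moved.

```bash
python3 -c "
from station import close_job
print(close_job())"
```

```text
the job is handed in; nothing more can be done
None
```

The medium beaker is seated in the wide one and the slim one in the medium one. All three are upright and released, the other things look unmoved, and the job was handed in at about 32 s; no verdict came back.

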